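Find the uncaught instrument case and snap it shut

TASK

The lid of one of the three blue instrument cases has not caught, though all three look alike. Tug the lids up by their handles to find it: caught lids only give a few millimetres, the uncaught one opens, so lift it clear by a few centimetres; then press that lid down until it snaps fully shut. Leave the microscope, tin and marker where they are.

Things in the scene. Friction and masses are not known exactly. Their poses are not given: they have to be found in the camera images.
- case_1: One of three identical dark-blue instrument cases, number 1 (side by side in any order, turned a little). Fixed: it stays put when pulled. Base 130 (x) x 110 (y) x 40 mm high; lid 138 x 118 mm, its top 56 mm above the worktop. Origin: centre of the underside; -x is the front (steel catch plate, towards the robot), +x the rear (hinge), z up. The catch is hidden inside.
- case_1_handle (a point): Centre of the black bar handle on the lid of case 1: bar 14 mm thick front to back (case x), 12 mm high, 78 mm long (case y), on two posts at its ends (54 mm of clear bar between the posts); bar centre 32 mm above the lid top and 88 mm above the worktop when shut, 108 mm in front of the hinge axis and 46 mm above it. Turns with the lid.
- case_1_lid (a joint): Lid angle, rad: 0 = fully down, grows as the front rises. Stiff hinge: stays where left. All start 0.002 to 0.018. A caught lid stops dead by 0.025 when pulled; the uncaught one goes on rising (to 1.3) with 2 to 6 N at the handle. Lifted past 0.16, its sprung catch is ready: pressed down at the handle it resists from 0.12 (3 to 8 N), clicks in below 0.02, stops at 0 and is held under 0.025.
- case_1_hinge (a point): Middle of the hinge axis of case 1's lid, 63 mm behind the case centre, 42 mm above the worktop; the axis runs along the case's y.
- case_2: One of three identical dark-blue instrument cases, number 2 (side by side in any order, turned a little). Fixed: it stays put when pulled. Base 130 (x) x 110 (y) x 40 mm high; lid 138 x 118 mm, its top 56 mm above the worktop. Origin: centre of the underside; -x is the front (steel catch plate, towards the robot), +x the rear (hinge), z up. The catch is hidden inside.
- case_2_handle (a point): Centre of the black bar handle on the lid of case 2: bar 14 mm thick front to back (case x), 12 mm high, 78 mm long (case y), on two posts at its ends (54 mm of clear bar between the posts); bar centre 32 mm above the lid top and 88 mm above the worktop when shut, 108 mm in front of the hinge axis and 46 mm above it. Turns with the lid.
- case_2_lid (a joint): Lid angle, rad: 0 = fully down, grows as the front rises. Stiff hinge: stays where left. All start 0.002 to 0.018. A caught lid stops dead by 0.025 when pulled; the uncaught one goes on rising (to 1.3) with 2 to 6 N at the handle. Lifted past 0.16, its sprung catch is ready: pressed down at the handle it resists from 0.12 (3 to 8 N), clicks in below 0.02, stops at 0 and is held under 0.025.
- case_2_hinge (a point): Middle of the hinge axis of case 2's lid, 63 mm behind the case centre, 42 mm above the worktop; the axis runs along the case's y.
- case_3: One of three identical dark-blue instrument cases, number 3 (side by side in any order, turned a little). Fixed: it stays put when pulled. Base 130 (x) x 110 (y) x 40 mm high; lid 138 x 118 mm, its top 56 mm above the worktop. Origin: centre of the underside; -x is the front (steel catch plate, towards the robot), +x the rear (hinge), z up. The catch is hidden inside.
- case_3_handle (a point): Centre of the black bar handle on the lid of case 3: bar 14 mm thick front to back (case x), 12 mm high, 78 mm long (case y), on two posts at its ends (54 mm of clear bar between the posts); bar centre 32 mm above the lid top and 88 mm above the worktop when shut, 108 mm in front of the hinge axis and 46 mm above it. Turns with the lid.
- case_3_lid (a joint): Lid angle, rad: 0 = fully down, grows as the front rises. Stiff hinge: stays where left. All start 0.002 to 0.018. A caught lid stops dead by 0.025 when pulled; the uncaught one goes on rising (to 1.3) with 2 to 6 N at the handle. Lifted past 0.16, its sprung catch is ready: pressed down at the handle it resists from 0.12 (3 to 8 N), clicks in below 0.02, stops at 0 and is held under 0.025.
- case_3_hinge (a point): Middle of the hinge axis of case 3's lid, 63 mm behind the case centre, 42 mm above the worktop; the axis runs along the case's y.
- brinell_microscope: Bystander: black and white upright pocket microscope, 38 x 46 mm, 136 mm tall, loose. Origin at the centre of its underside.
- cotton_tin: Bystander: white round tin with green lid, 67 mm across, 40 mm tall, loose. Origin at the centre of its underside.
- marker_white: Bystander: white marker pen, 136 mm long, 15 mm thick, lying loose at the front. Origin at the centre of its underside.
Not all that is in view belongs to the job. Leave any brown look-alike of the case_3 alone.

How it is judged:
On the way:
1. the lid that is not caught has been pulled up clear of its catch (more than 0.16 rad, about 17 mm at the handle) (value of joint any of case_1_lid, case_2_lid, case_3_lid above 0.16 rad), for 0.1 s.
At the end, for the whole second after the job is handed in: All three lids are down, below 0.03 rad (4 mm at the front edge), and at rest: the one that was opened has been snapped shut and is held by its catch, the other two are still caught (value of joint each of case_1_lid, case_2_lid, case_3_lid below 0.03 rad and velocity of joint case_1_lid between -0.05 and 0.05 rad/s and velocity of joint case_2_lid between -0.05 and 0.05 rad/s and velocity of joint case_3_lid between -0.05 and 0.05 rad/s); the robot touches nothing.
It fails at once if the brinell microscope is moved by more than 30 mm or tipped (distance of brinell_microscope from where it was at the start of the episode above 0.03 m or angle between brinell_microscope's own z axis and vertical above 0.4 rad).
It fails at once if the cotton tin is moved by more than 30 mm or tipped (distance of cotton_tin from where it was at the start of the episode above 0.03 m or angle between cotton_tin's own z axis and vertical above 0.4 rad).
It fails at once if the marker white is moved by more than 30 mm (distance of marker_white from where it was at the start of the episode above 0.03 m).
It also fails if it takes over 51 s, if anything falls off the work surface, if the arm or the gripper's body presses on something with over 40 N, if the wrist force passes 120 N, or if a joint passes its speed limit or range.

ROBOT

A 6-joint arm with a two-finger parallel gripper is mounted at the origin on a cart in front of the work surface, level with it; the furniture and walls round the work are solid. World frame = base frame: x ahead of the robot, y to its left, z up, the work surface at z = 0. Lengths are in m, angles in rad, forces in N, time in s.
With the tool pointing down it reaches from about 0.4 to 0.925 m from the base axis. Payload 3.4 kg.
Tool frame: the origin (TCP) lies at the very end of the fingers, on their centre line; the grasp point (between the pads) lies 19 mm behind it; z points along the fingers, y is the line along which they close (so a half turn about z gives the same grasp; the last joint's range is limited). The gripper opens to 85 mm and grips with 20 to 120 N. Pads are 22 mm wide; open, the fingers measure 114 mm over their backs; the gripper's body (76 mm by 85 mm) begins 54 mm behind the grasp point. The pads swing forward as they close: fully open they stand 13 mm farther back than shut.
Start: joints at [-1.192, 0.307, 1.506, -0, 1.328, -0.073], TCP at [0.251, -0.517, 0.231] pointing down, gripper open.
Joint ranges: [-3.12, 3.12], [-1.05, 2.28], [0.14, 2.33], [-1.42, 4.57], [0.1, 2.73], [-2.68, 2.68]. Speed limits (rad/s): [2.57, 2.57, 3.14, 3.14, 3.14, 3.14].

INTERFACE

Orientations are given as a 3x3 rotation matrix whose columns are the frame's x, y, z axes.
In Python, from station import reach, servo_line, move_j, command_gripper, hold, solve_ik, read_camera, get_calibration, PlanningError, sign_off, current_time_s, current_q, current_joint_velocities, current_tau, current_eef_pos, current_eef_rot, current_contact_force, current_moment, current_gripper_width gives the robot as it stands. The module is installed in compiled form; this text tells all that it offers. Calls block until the motion is done:
- reach(position, orientation): joint-space move of the TCP to a pose.
- servo_line(position, attitude=None, max_speed=0.15, guard=None): straight line of the TCP; attitude=None keeps the orientation; max_speed is the mean speed in m/s. With guard (N) it stops when the force on the tool has changed by that much, and returns True; else False.
- move_j(angles): joint-space move.
- command_gripper(opening, newtons=None): finger opening in m; newtons is the grip in N (None keeps the last); returns when the fingers have stopped.
- hold(seconds).
- solve_ik(position, orientation): joint angles nearest the present ones, or None.
- read_camera(name): name is "scene" or "top" or "wrist"; returns the picture (400x640x3 uint8, red, green, blue); there is no depth.
- get_calibration(name): a dict with "intrinsics" (3x3 intrinsics, pixels), "world_from_camera" (4x4, takes a point from camera to world coordinates). Camera axes: x right, y up, looking along -z (the intrinsics and any distortion apply to the point x, -y, -z); pixel columns grow to the right and rows downward; lengths in m; the calibration is good to about 2 mm. The wrist camera is an equidistant fisheye: a pixel r from the principal point sees the ray r / f radians off the axis. A picture is of the moment at which its call begins: read the wrist's pose just before it. get_calibration takes no time and is no camera call; for the wrist camera it gives the pose at the moment of the call.
A pose or a line that the arm cannot do raises PlanningError and nothing moves.
- sign_off(): hands the job in, once; it reports no verdict.
Readings, each from a call of its own:
- current_time_s(): time.
- current_q(): joint angles.
- current_joint_velocities(): joint speeds.
- current_tau(): joint torques, N m.
- current_eef_pos(): TCP position.
- current_eef_rot(): TCP orientation.
- current_contact_force(): force on the tool from outside, world axes, zero at the start.
- current_moment(): the same for the moment, N m.
- current_gripper_width(): finger opening in m.
Only numpy, scipy, OpenCV 4.12 (cv2) and the standard library are available. Lean on these libraries where they do the work, as an engineer would, in place of code of your own. Each camera call takes 0.05 s, during which the arm holds its last target. There are 200 camera calls.

## Working session

There is one attempt and no reset: what is moved stays moved. The work goes in short steps, each a Python script; the robot and the scene stay as the last script left them, time stands still between calls to the robot, and variables do not carry over. Pictures are saved under pics/ and viewed, on a budget of 10 in all, crops included, one or two more only if the job needs it, and the job is handed in when it is done.

```bash
mkdir -p pics
python3 - <<'E'
from station import *
import cv2,numpy as np
for n in("top","scene"):
    cv2.imwrite(f"pics/{n}1.png",read_camera(n)[:,:,::-1]); c=get_calibration(n); print(n,c)
print(current_time_s())
E
```

```text
top {'intrinsics': array([[447.9248378 ,   0.        , 323.99294681],
       [  0.        , 447.9248378 , 203.15485038],
       [  0.        ,   0.        ,   1.        ]]), 'world_from_camera': array([[-0.02949104,  0.9890522 , -0.14458913,  0.34346399],
       [-0.99939657, -0.03183166, -0.01390094, -0.07973096],
       [-0.01835127,  0.14409193,  0.98939413,  1.15873212],
       [ 0.        ,  0.        ,  0.        ,  1.        ]])}
scene {'intrinsics': array([[491.71710629,   0.        , 321.83089952],
       [  0.        , 491.71710629, 203.31918153],
       [  0.        ,   0.        ,   1.        ]]), 'world_from_camera': array([[-0.62593945,  0.30199037, -0.71902825, -0.35443805],
       [-0.77983237, -0.23311563,  0.58096349,  0.64528467],
       [ 0.00782866,  0.92436947,  0.38141813,  0.56553123],
       [ 0.        ,  0.        ,  0.        ,  1.        ]])}
0.1
```

View pics/top1.png

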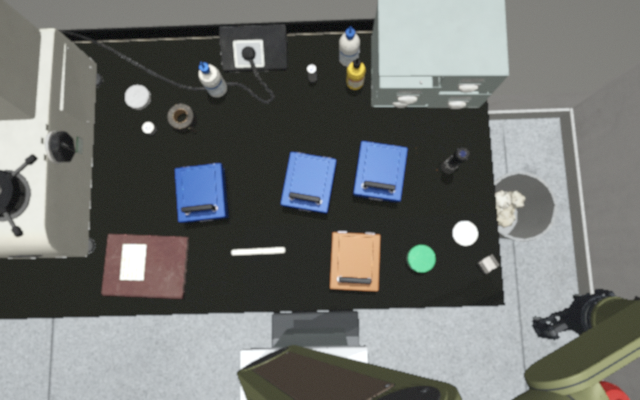

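View pics/scene1.png

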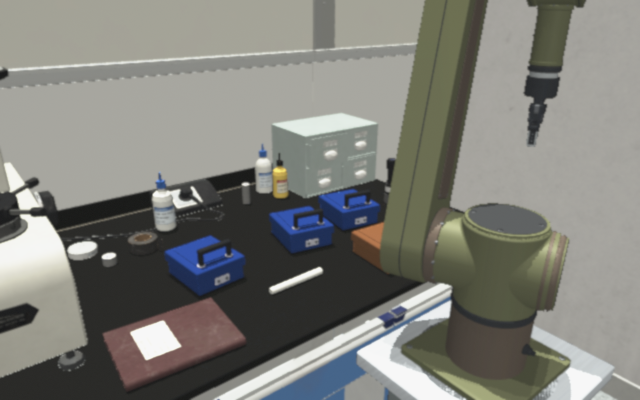

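The top view shows blue cases at (201,193), (309,182) and (381,171), the brown decoy at (356,262), the microscope at (456,160), the tin at (421,259) and the marker at (258,251). Next I segment the cases and handles.

```bash
cat > vis.py <<'E'
import cv2,numpy as np
def ray(c,px):
    K=c["intrinsics"];T=c["world_from_camera"]
    d=np.array([(px[0]-K[0,2])/K[0,0],-(px[1]-K[1,2])/K[1,1],-1.]);return T[:3,3],T[:3,:3]@d
def onz(c,px,z):
    o,d=ray(c,px);return (o+d*(z-o[2])/d[2])
E
python3 - <<'E'
from station import *
from vis import *
im=cv2.imread("pics/top1.png");c=get_calibration("top")
hsv=cv2.cvtColor(im,cv2.COLOR_BGR2HSV)
m=cv2.inRange(hsv,(105,120,50),(125,255,255))
cs,_=cv2.findContours(cv2.morphologyEx(m,cv2.MORPH_CLOSE,np.ones((9,9))),0,2)
out=[]
for k in sorted([k for k in cs if cv2.contourArea(k)>1000],key=lambda k:k[:,0,0].mean()):
    h=cv2.convexHull(k)
    w=np.array([onz(c,p,.056)[:2] for p in h[:,0].astype(float)],np.float32)
    r=cv2.minAreaRect((w*1000)); 
    mm=np.zeros_like(m);cv2.fillConvexPoly(mm,h,255);mm=cv2.erode(mm,np.ones((5,5)))
    dark=(mm>0)&(hsv[:,:,2]<75)
    n,l,s,ce=cv2.connectedComponentsWithStats(dark.astype(np.uint8))
    i=1+s[1:,4].argmax(); ys,xs=np.nonzero(l==i)
    q=np.array([onz(c,p,.09)[:2] for p in np.c_[xs,ys].astype(float)],np.float32)*1000
    print(np.round(r[0]),np.round(r[1]),round(r[2],1),"handle",np.round(cv2.minAreaRect(q),1) if 0 else cv2.minAreaRect(q),q.mean(0),s[i])
    x,y,W,H=cv2.boundingRect(h); out.append(cv2.resize(im[y-6:y+66,x-6:x+60],None,fx=4,fy=4,interpolation=cv2.INTER_CUBIC))
cv2.imwrite("pics/crop1.png",np.hstack(out))
E
```

```text
[542. 245.] [143. 128.] 4.9 handle ((495.0736999511719, 239.1581573486328), (7.825934886932373, 75.45951080322266), 4.226842403411865) [493.79822 239.19856] [183 206  32   6  55]
[ 582. -207.] [123. 145.] 79.4 handle ((533.2940673828125, -202.38880920410156), (32.052101135253906, 2.428892135620117), 78.46401977539062) [ 533.52576 -201.38252] [374 186  14   4  16]
```

View pics/crop1.png

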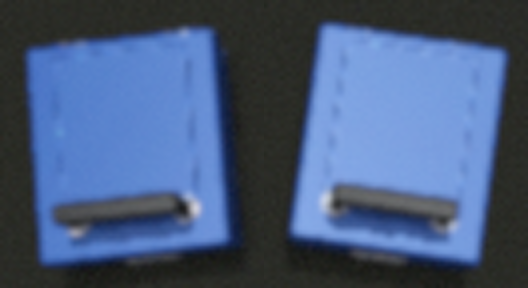

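The handle bars show clearly, but my thresholds were too tight: the middle case is missing and the right bar is only partly caught. I'll loosen them.

Run:
```python
from station import *
from vis import *
im=cv2.imread("pics/top1.png");c=get_calibration("top")
hsv=cv2.cvtColor(im,cv2.COLOR_BGR2HSV)
m=cv2.inRange(hsv,(100,90,60),(130,255,255))
m=cv2.morphologyEx(m,cv2.MORPH_OPEN,np.ones((3,3)))
cs,_=cv2.findContours(cv2.morphologyEx(m,cv2.MORPH_CLOSE,np.ones((9,9))),0,2)
for k in sorted([k for k in cs if cv2.contourArea(k)>1000],key=lambda k:k[:,0,0].mean()):
    h=cv2.convexHull(k)
    w=np.array([onz(c,p,.056)[:2] for p in h[:,0].astype(float)],np.float32)
    r=cv2.minAreaRect(w*1000)
    mm=np.zeros_like(m);cv2.fillConvexPoly(mm,h,255);mm=cv2.erode(mm,np.ones((7,7)))
    dark=(mm>0)&(hsv[:,:,2]<125)&(hsv[:,:,1]<110)
    n,l,s,ce=cv2.connectedComponentsWithStats(dark.astype(np.uint8))
    i=1+s[1:,4].argmax(); ys,xs=np.nonzero(l==i)
    q=np.array([onz(c,p,.093)[:2] for p in np.c_[xs,ys].astype(float)],np.float32)*1000
    print(np.round(r[0]),np.round(r[1]),round(r[2],1),"handle",np.round(np.r_[tuple(np.ravel(x) for x in cv2.minAreaRect(q))],1),q.mean(0),s[i])
```

```text
[543. 246.] [144. 126.] 5.0 handle [495.6 239.6  16.2  82.    4.6] [496.89795 239.94203] [181 205  35   9 173]
[561. -26.] [124. 144.] 78.2 handle [513.7 -18.   72.9  14.8  78.6] [514.6535   -17.660347] [290 193  30  11 151]
[ 583. -208.] [124. 145.] 79.4 handle [ 535.9 -198.3   73.1   16.8   80.6] [ 537.21747 -198.71158] [364 182  31  10 163]
```

Handles and yaws are consistent across the handle and lid fits. I'll tug each in turn, starting with the right case.

```bash
cat > arm.py <<'E'
from station import *
import numpy as np
from scipy.spatial.transform import Rotation as Ro
H={"R":(.537,-.1985,-10),"M":(.5145,-.018,-11.5),"L":(.4965,.2395,4.8)}
def yawR(d): return Ro.from_euler("z",d,degrees=True).as_matrix()
def att(d,sgn,th=0):
    R0=np.column_stack([[0,-sgn,0],[sgn,0,0],[0,0,-1.]]) # y=±case x, z down
    R0[:,0]=np.cross(R0[:,1],R0[:,2])
    return yawR(d)@Ro.from_euler("y",th).as_matrix()@R0
def pick(p,d):
    q0=np.array(current_q());best=None
    for s in(1,-1):
        q=solve_ik(p,att(d,s))
        if q is not None and abs(q[5])<2.5:
            c=np.abs(np.array(q)-q0).max()
            if best is None or c<best[0]: best=(c,s)
    return best[1]
def arc(p0,d,th): # tcp pose when lid at angle th, from grip pose p0 at th=0
    h=yawR(d)@np.array([.108,0,-.046])
    hin=np.array(p0)+np.r_[0,0,.019]+h
    Rr=yawR(d)@Ro.from_euler("y",th).as_matrix()@yawR(d).T
    return hin+Rr@(np.array(p0)-hin)
def st(tag): print(tag,"t%.1f"%current_time_s(),np.round(current_eef_pos(),4),"F",np.round(current_contact_force(),1),"w%.4f"%current_gripper_width(),flush=True)
E
cat > tug.py <<'E'
import sys
from arm import *
k=sys.argv[1];x,y,d=H[k]
s=pick([x,y,.16],d);R=att(d,s)
reach([x,y,.16],R);command_gripper(.055,60);st("above s=%d"%s)
print("hit",servo_line([x,y,.070],R,.1,guard=12));st("down")
command_gripper(0,60);st("closed")
p=np.array(current_eef_pos())
g=servo_line(p+[0,0,.008],R,.02,guard=18);st("tug hit=%s"%g)
if g:
    servo_line(p,R,.05);command_gripper(.055);servo_line([x,y,.16],R,.2);st("released")
E
python3 tug.py R
```

```text
above s=1 t2.1 [ 0.5368 -0.199   0.1601] F [-0.3  0.4  0.5] w0.0551
hit False
down t3.2 [ 0.5376 -0.1987  0.0706] F [-0.6 -0.2 -0.4] w0.0551
closed t3.6 [ 0.5412 -0.1994  0.0711] F [ 7.   0.1 -2.6] w0.0123
tug hit=True t4.0 [ 0.542  -0.1995  0.0732] F [ 2.9 -1.3 -5.8] w0.0128
released t5.3 [ 0.5366 -0.1983  0.1597] F [-0.1  0.6 -0.1] w0.0547
```

Ambiguous: the guard tripped at 2 mm, but the settled pull was only 6 N. I'll tug stepwise with settled readings instead.

```bash
cat > tug.py <<'E'
import sys
from arm import *
k=sys.argv[1];x,y,d=H[k]
s=pick([x,y,.16],d);R=att(d,s)
if np.hypot(*(np.array(current_eef_pos())[:2]-[x,y]))>.02: reach([x,y,.16],R)
print("hit",servo_line([x,y,.070],R,.12,guard=12),"s",s)
command_gripper(0,60);st("closed")
p=np.array(current_eef_pos());p[2]=.070;caught=False
for dz in(.003,.006,.009):
    servo_line(p+[0,0,dz],R,.02);hold(.15);st("tug%g"%dz)
    if current_contact_force()[2]<-20: caught=True;break
if caught or current_eef_pos()[2]<.074:
    servo_line(p,R,.05);command_gripper(.055);servo_line([x,y,.16],R,.2);st("released")
E
python3 tug.py R
```

```text
hit False s 1
closed t6.6 [ 0.5412 -0.1994  0.0713] F [ 6.3  0.4 -2.1] w0.0127
tug0.003 t7.2 [ 0.5418 -0.1995  0.073 ] F [ 5.3 -0.2 -6. ] w0.0125
tug0.006 t7.6 [ 0.5422 -0.1996  0.0742] F [  9.9  -1.7 -19.3] w0.0125
tug0.009 t8.1 [ 0.5421 -0.1996  0.0744] F [ 15.2  -3.  -36.7] w0.0123
released t9.5 [ 0.5366 -0.1983  0.1596] F [-0.2 -0.5 -0.1] w0.0548
```

The right lid is caught: the force climbs to 37 N while z stalls. On to the middle one, with its x shifted 3 mm because the closed bar sat about 4 mm further forward.

```bash
sed -i 's/(.5145,-.018/(.518,-.0187/;s/(.4965,.2395/(.500,.2398/' arm.py; python3 tug.py M
```

```text
hit False s 1
closed t11.6 [ 0.518  -0.0186  0.0708] F [-2.   0.2  5.8] w0.0130
tug0.003 t12.1 [ 0.5187 -0.0187  0.0728] F [ 4.6 -1.3 -6.8] w0.0126
tug0.006 t12.5 [ 0.519  -0.0188  0.0738] F [ 10.4  -1.6 -23.3] w0.0126
released t13.9 [ 0.5175 -0.0186  0.1596] F [ 0.8 -0.4 -0.7] w0.0545
```

Middle is caught as well (23 N). Next, the left.

```bash
python3 tug.py L
```

```text
hit False s 1
closed t16.2 [0.5002 0.24   0.0708] F [-1.  -0.9  6.2] w0.0130
tug0.003 t16.7 [0.5008 0.2401 0.0727] F [ 4.9  0.3 -7. ] w0.0124
tug0.006 t17.1 [0.502  0.2402 0.0754] F [  8.6   0.4 -11.7] w0.0127
tug0.009 t17.6 [0.5035 0.2403 0.0786] F [ 11.3   0.3 -12.7] w0.0125
```

The left lid keeps rising, so it is the uncaught one. I'll lift it along its arc.

Run:
```python
from arm import *
x,y,d=H["L"];p0=[.5002,.24,.070]
for th in(.1,.17,.24,.3):
    servo_line(arc(p0,d,th),att(d,1,th),.04);st("th%g"%th)
hold(.3);st("up")
import cv2;cv2.imwrite("pics/scene2.png",read_camera("scene")[:,:,::-1])
```

```text
th0.1 t17.8 [0.5033 0.2403 0.0812] F [-1.5 -0.6  3.9] w0.0126
th0.17 t18.2 [0.5065 0.2406 0.0885] F [-0.7 -1.2  3.8] w0.0127
th0.24 t18.5 [0.5098 0.2409 0.0953] F [1.5 0.7 4. ] w0.0122
th0.3 t18.8 [0.5131 0.2412 0.101 ] F [ 0.6 -0.5  4.5] w0.0129
up t19.1 [0.5131 0.2412 0.101 ] F [ 1.8 -0.6  4.6] w0.0127
```

View pics/scene2.png

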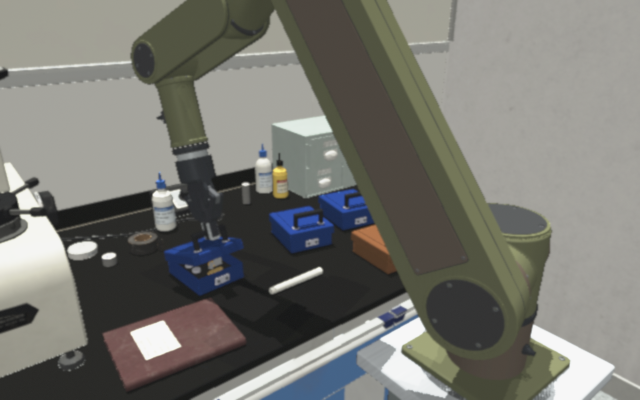

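The lid at about (205,255) is clearly open in the gripper, with the inside of the case visible beneath it. I'll press it down along the arc.

Run:
```python
from arm import *
x,y,d=H["L"];p0=np.array([.5002,.24,.070])
for th in(.2,.12,.06,.02,0):
    servo_line(arc(p0,d,th),att(d,1,th),.05);st("th%g"%th)
for dz in(.004,.008,.012,.016):
    servo_line(p0-[0,0,dz],att(d,1),.03);hold(.15);st("press%g"%dz)
    if current_contact_force()[2]>30: break
```

```text
th0.2 t19.6 [0.5076 0.2407 0.0911] F [ 1.8 -0.2  2.4] w0.0127
th0.12 t19.9 [0.504  0.2404 0.0829] F [-0.9 -0.1  2.3] w0.0127
th0.06 t20.2 [0.5016 0.2401 0.0765] F [-1.8 -0.8  4.7] w0.0129
th0.02 t20.4 [0.5003 0.24   0.0721] F [-2.1  0.9  4.8] w0.0126
th0 t20.7 [0.5002 0.24   0.0709] F [-2.6 -0.4 10.6] w0.0129
press0.004 t21.1 [0.5001 0.2401 0.0702] F [-9.  -2.5 35.1] w0.0122
```

It stops solid at 35 N. I'll verify with a gentle tug up to 20 N, then press again, release and retreat.

Run:
```python
from arm import *
import cv2
x,y,d=H["L"];p0=np.array([.5002,.24,.070]);R=att(d,1)
for dz in(.003,.006):
    servo_line(p0+[0,0,dz],R,.02);hold(.15);st("tug%g"%dz)
servo_line(p0-[0,0,.003],R,.03);hold(.15);st("press")
servo_line(p0,R,.03);command_gripper(.055);servo_line([.5002,.24,.2],R,.2);st("clear")
reach([.40,.05,.33],att(0,1));hold(.3);st("away")
for n in("scene","top"): cv2.imwrite(f"pics/{n}3.png",read_camera(n)[:,:,::-1])
cv2.imwrite("pics/both3.png",np.vstack([cv2.imread("pics/scene3.png")[100:400],cv2.imread("pics/top3.png")[100:400]]))
```

```text
tug0.003 t21.8 [0.5006 0.24   0.0721] F [ 6.6  2.1 -8.6] w0.0127
tug0.006 t22.2 [0.5012 0.24   0.0738] F [  8.2   3.4 -20.8] w0.0128
press t22.8 [0.5003 0.24   0.0707] F [-5.  -1.9 22.3] w0.0123
clear t24.3 [0.4994 0.2397 0.1991] F [-0.8  0.1 -0.3] w0.0554
away t25.6 [0.4003 0.0506 0.3293] F [-0.2  0.3 -0.2] w0.0550
```

View pics/both3.png

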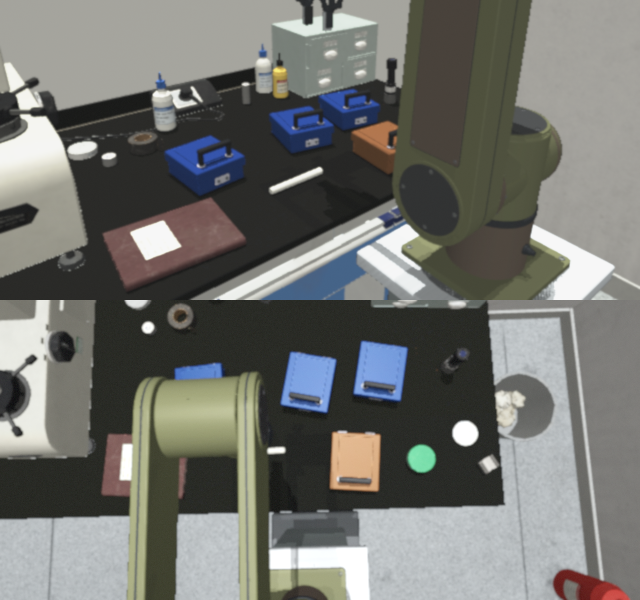

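All three lids look shut at scene-half (205,165), (302,127) and (350,108). The microscope (456,361), tin (421,459) and marker haven't moved, and the gripper is clear. The retug held at 21 N like the caught ones, so I'm handing in.

```bash
python3 -c "
from station import *
sign_off();print(current_time_s())"
```

```text
the job is handed in; nothing more can be done
the job is handed in; nothing more can be done
```

The uncaught lid was on the left case. I lifted it clear along its arc to about 0.3 rad (about 3 cm at the handle), pressed it shut, and handed the job in. The clock read 25.6 s just before hand-in, against the 51 s limit. `sign_off` reports no verdict.

- **Finding it:** The right and middle lids stopped dead when tugged, at 37 N and 23 N. The left kept rising at about 12 N, above the stated 2 to 6 N, probably because I pulled straight up rather than along the arc.
- **Shutting it:** The left lid bottomed out at 35 N. On a second tug it held at 21 N at the same height as the middle one, so its catch is in. I pressed it once more before letting go.
- **Final pictures:** All three lids looked flat, and the microscope, tin and marker were where they started. The arm partly hid the left case and the marker in the top view, but the scene view showed both. The gripper was clear with no contact force.
- **Check that disagreed:** My first guarded tug on the right lid was unclear: it tripped at 2 mm with only 6 N settled. I repeated it in steps, and that gave the clear result above.

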